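# Interleave cold plates with separator sheets on the spring scale

## Task

Make up a pack of cold plates for weighing on the pan of the spring scale: lay the long plate flat in the middle of the pan, the long white separator sheet from the sloping rack on it, then the short plate, and last the short separator sheet. Each piece lies flat, centred on the one beneath and lined up lengthwise with it (plates the same way up as they lie now; which way a piece points does not matter). Let go of each piece before fetching the next, set them down gently so that the sprung pan is never driven down to its stop, and do not disturb the other things on the bench.

Things in the scene. Friction and masses are not known exactly. Their poses are not given: they have to be found in the camera images.
- pan_top (a point): Centre of the upper face of the spring scale's round flat steel pan (diameter 156 mm, 6 mm thick, no rim), z up. Unloaded it stands 96 mm above the bench; it sinks straight down about 1.25 mm per newton of load. The scale's grey case beneath it is 150 x 150 mm, 53 mm high, and fixed.
- scale_pan (a joint): How far the pan has sunk, m: 0 unloaded, stop at 0.034. The whole pack sinks it by less than 0.013.
- plate_long: The long aluminium cold plate, a flat block 135 mm long (its x), 54 mm wide (its y), 22 mm thick, about 0.3 kg, with two brass hose stubs (9 mm thick, 10 mm long, at mid thickness) on its +x end. Lies flat on the bench. Origin: centre of the underside of the block, z up.
- plate_short: The short aluminium cold plate, as the long one but 100 mm long (its x), 54 mm wide, 22 mm thick, about 0.23 kg. Origin: centre of the underside of the block, z up.
- sheet_long: The long separator sheet, a stiff flat white plastic sheet 145 mm long (its x), 64 mm wide (its y), 6 mm thick (its z), 70 g. It starts lying on the sloping rack, its x pointing up the slope. Origin: middle of its lower short edge, on the underside.
- sheet_long_center (a point): Centre of the long sheet (72.5 mm along x from its origin, 3 mm above its underside); same axes.
- sheet_short: The short separator sheet, as the long one but 110 mm long, 64 mm wide, 6 mm thick, 55 g. Origin: middle of its lower short edge, on the underside.
- sheet_short_center (a point): Centre of the short sheet (55 mm along x from its origin, 3 mm above its underside); same axes.
- sheet_rack: Fixed sloping rack, low side toward the robot. Origin: centre of its base's underside, x toward the high side. Two rails 30 mm wide, at y = 55 and -55 mm, rise at 30 degrees toward +x; each carries one sheet, which overhangs its rail by 17 mm on both sides and rests against a 30 mm wide, 10 mm high lip at its lower edge, 30 mm above the bench.
- screwdriver_red: Bystander: red-handled screwdriver, 175 mm, lying to the right, on the robot's side of the plates.
- marker_black: Bystander: marker pen, 126 mm, lying in front of the scale and the rack.
- solder_spool: Bystander: solder spool, 58 mm diameter, 40 mm high, behind the scale and the rack.

How it is judged:
On the way, in this order (a step that is already met when the one before it is completed fails the run):
1. the long plate lies flat in the middle of the pan, released (horizontal distance between plate_long and pan_top below 0.02 m and z of plate_long in the frame of pan_top between -0.004 and 0.004 m and contact force between the fingers and plate_long below 0.1 N and linear speed of plate_long below 0.03 m/s and angle between plate_long's own z axis and vertical below 0.1 rad), for 0.2 s.
2. the long separator sheet lies on the long plate, released (all of step 1 and horizontal distance between sheet_long_center and plate_long below 0.015 m and z of sheet_long_center in the frame of plate_long between 0.021 and 0.029 m and contact force between the fingers and sheet_long below 0.1 N and linear speed of sheet_long below 0.03 m/s and angle between the x axis of sheet_long and the x axis of plate_long, either way round below 0.2 rad), for 0.2 s.
3. the short plate lies on the long separator sheet, released (all of step 2 and horizontal distance between plate_short and sheet_long_center below 0.015 m and z of plate_short in the frame of plate_long between 0.024 and 0.032 m and contact force between the fingers and plate_short below 0.1 N and linear speed of plate_short below 0.03 m/s and angle between the x axis of plate_short and the x axis of sheet_long, either way round below 0.2 rad and angle between plate_short's own z axis and vertical below 0.1 rad), for 0.2 s.
At the end, for the whole second after the job is handed in: Pan, long plate, long sheet, short plate, short sheet lie in this order, each flat on the one beneath (4 mm), centred on it (15 mm; long plate on pan 20 mm) and, on plates and sheets, lined up lengthwise (0.2 rad, either way round); all at rest and released (all of step 3 and horizontal distance between sheet_short_center and plate_short below 0.015 m and z of sheet_short_center in the frame of plate_short between 0.021 and 0.029 m and contact force between the fingers and sheet_short below 0.1 N and linear speed of sheet_short below 0.03 m/s and angle between the x axis of sheet_short and the x axis of plate_short, either way round below 0.2 rad); the robot touches nothing.
It fails at once if the pan is driven down to its stop (value of joint scale_pan above 0.032 m).
It fails at once if one of the other loose things (screwdriver, marker, spool) is moved by more than 25 mm (distance of any of screwdriver_red, marker_black, solder_spool from where it was at the start of the episode above 0.025 m).
It also fails if it takes over 72 s, if anything falls off the work surface, if the arm or the gripper's body presses on something with over 40 N, if the wrist force passes 120 N, or if a joint passes its speed limit or range.

## Robot

A 6-joint arm with a two-finger parallel gripper is mounted at the origin on a cart in front of the work surface, level with it; the furniture and walls round the work are solid. World frame = base frame: x ahead of the robot, y to its left, z up, the work surface at z = 0. Lengths are in m, angles in rad, forces in N, time in s.
With the tool pointing down it reaches from about 0.35 to 0.775 m from the base axis. Payload 5.5 kg.
Tool frame: the origin (TCP) lies midway between the tips of the shut fingers; the grasp point (between the pads) lies 19 mm behind it; z points along the fingers, y is the line along which they close (so a half turn about z gives the same grasp; the last joint's range is limited). The gripper opens to 85 mm and grips with 20 to 120 N. Pads are 22 mm wide; open, the fingers measure 114 mm over their backs; the gripper's body (76 mm by 85 mm) begins 54 mm behind the grasp point. The pads swing forward as they close: fully open they stand 13 mm farther back than shut.
Start: joints at [1.071, 0.313, 0.046, 1.304, 0, 1.431], TCP at [0.202, 0.538, 0.202] pointing down, gripper open.
Joint ranges: [-2.76, 2.76], [-0.86, 1.69], [-1.03, 1.26], [-2.2, 2.34], [-1.47, 1.5], [-3.14, 3.14]. Speed limits (rad/s): [2.57, 2.57, 3.14, 3.14, 3.14, 3.14].

## Interface

Orientations are given as [roll, pitch, yaw] about the fixed x, y, z axes, in that order (R = Rz(yaw) Ry(pitch) Rx(roll)).
In Python, from station import ctrl, kin, sensors, vision, ticket gives the robot as it stands. Calls block until the motion is done:
- ctrl.move_ptp(position, orientation): joint-space move of the TCP to a pose.
- ctrl.movel(position, rotation=None, vel=0.15): straight line of the TCP; rotation=None keeps the orientation; vel is the mean speed in m/s.
- ctrl.move_joints(angles): joint-space move.
- ctrl.open_jaws() and ctrl.close(): open the fingers fully, or close them until they stop; the grip force is fixed at half the most.
- ctrl.wait(seconds).
- kin.inverse_kinematics(position, orientation): joint angles nearest the present ones, or None.
- sensors.sense(): the state.
- vision.read_camera(name): name is "scene" or "top" or "wrist"; returns the picture (400x640x3 uint8, red, green, blue); there is no depth.
- vision.camera_params(name): a dict with "camera_matrix" (3x3 intrinsics, pixels), "R" (3x3) and "t" (3): a world point X has camera coordinates R X + t. Camera axes: x right, y down, z forward; pixel columns grow to the right and rows downward; lengths in m; the calibration is good to about 2 mm. A picture is of the moment at which its call begins: read the wrist's pose just before it. camera_params takes no time and is no camera call; for the wrist camera it gives the pose at the moment of the call.
A pose or a line that the arm cannot do raises ctrl.MotionError and nothing moves.
- ticket.job_done(): hands the job in; it is judged then, once.
The state is a dict: "t": time; "joint_positions": joint angles; "qd": joint speeds; "joint_efforts": joint torques, N m; "position": TCP position; "ee_rot": TCP orientation; "ft_force": force on the tool from outside, world axes, zero at the start; "torque": the same for the moment, N m; "finger_gap": opening from 0.0 (shut) to 1.0 (fully open); "gripper_force": force on a finger pad.
Only numpy, scipy, OpenCV 4.12 (cv2) and the standard library are available. Lean on these libraries where they do the work, as an engineer would, in place of code of your own. Each camera call takes 0.05 s, during which the arm holds its last target. There are 200 camera calls.

## Working session

There is one attempt and no reset: what is moved stays moved. The work goes in short steps, each a Python script; the robot and the scene stay as the last script left them, time stands still between calls to the robot, and variables do not carry over. Pictures are saved under pics/ and viewed, at most 10 in all, crops included, and the job is handed in when it is done.

```bash
ls; mkdir -p pics; python3 - <<'E'
from station import ctrl, kin, sensors, vision, ticket
import cv2,numpy as np
for n in ["scene","top"]:
    im=vision.read_camera(n); cv2.imwrite(f"pics/{n}0.png",im[:,:,::-1])
    p=vision.camera_params(n); print(n,p["camera_matrix"],p["R"],p["t"])
s=sensors.sense();print(s["t"],s["position"],s["ee_rot"],s["ft_force"],s["finger_gap"])
E
```

```text
pics
scene [[365.23940113   0.         319.46253186]
 [  0.         365.23940113 192.14664364]
 [  0.           0.           1.        ]] [[-0.86811184 -0.49593416  0.02076397]
 [-0.22387854  0.35386904 -0.90810522]
 [ 0.44301268 -0.7929855  -0.41822692]] [0.46878376 0.17376438 0.86994599]
top [[479.54247879   0.         319.44273645]
 [  0.         479.54247879 197.4951474 ]
 [  0.           0.           1.        ]] [[ 0.017224   -0.999835   -0.00577198]
 [-0.99601586 -0.01665245 -0.08760768]
 [ 0.08749711  0.00725794 -0.99613833]] [0.0231629  0.52511473 1.41511938]
0.1 [0.20221403 0.53772952 0.20069998] [-3.13996239e+00 -2.53678963e-04  2.78178615e+00] [ 0.655082   -0.53919673  0.22312285] 1.002174794747162
```

View pics/top0.png

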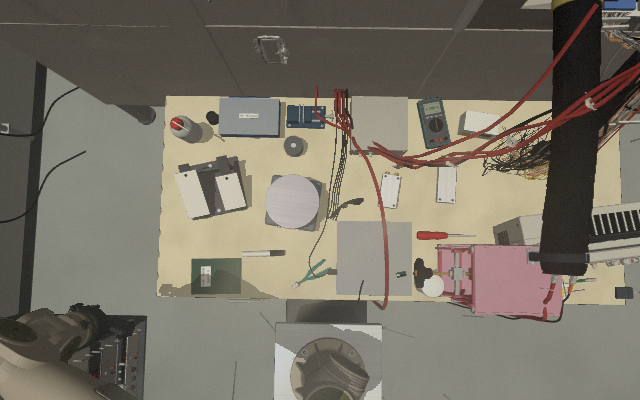

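View pics/scene0.png

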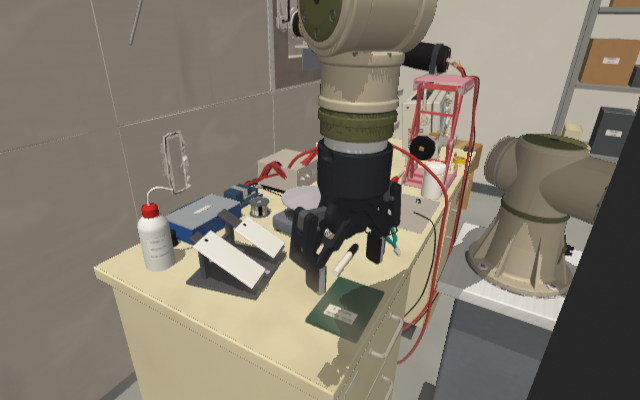

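The top view shows the pan at about (293,202), the sheets at (196,190) and (230,187), the plates at (391,190) and (446,184), the spool at (293,145), the marker at (263,253) and the screwdriver at (440,235). The scene view confirms the rack's slope. Next I'll enlarge both areas.

```bash
python3 - <<'E'
import cv2
im=cv2.imread("pics/top0.png")
cv2.imwrite("pics/cA.png",cv2.resize(im[145:240,165:325],None,fx=5,fy=5,interpolation=cv2.INTER_CUBIC))
cv2.imwrite("pics/cB.png",cv2.resize(im[155:220,370:470],None,fx=8,fy=8,interpolation=cv2.INTER_CUBIC))
E
```

```text
(no output)
```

View pics/cA.png

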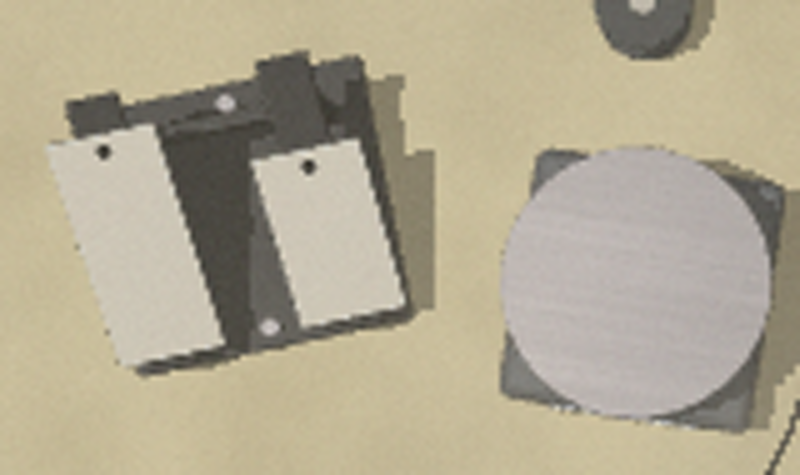

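View pics/cB.png

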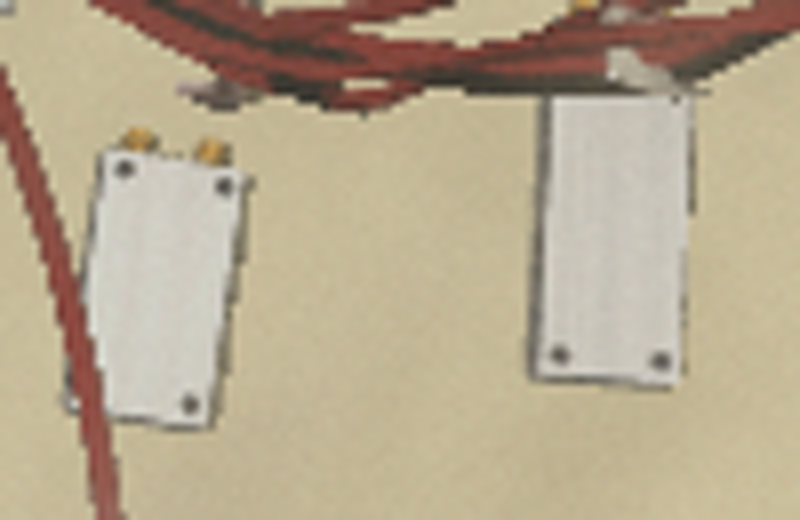

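In crop A, the long sheet (left) has corners (48,145), (155,125), (225,347) and (122,366). The short sheet has (250,160), (362,140), (407,306) and (300,328). The pan is centred at about (636,283).

In crop B, the left plate is the short one (axis (172,165) to (140,420)). The right one is the long plate, with its near end at (604,381) and its far end hidden under cables. I'll check the height of those cables with the wrist camera.

```bash
cat > h.py <<'E'
import numpy as np, cv2
from scipy.spatial.transform import Rotation as Ro
from station import ctrl, kin, sensors, vision, ticket
def ray(p,uv,z):
    K,R,t=p["camera_matrix"],np.array(p["R"]),np.array(p["t"])
    d=R.T@np.linalg.solve(K,[*uv,1.]); c=-R.T@t
    return c+d*(z-c[2])/d[2]
def proj(p,X):
    x=p["camera_matrix"]@(np.array(p["R"])@X+p["t"]); return x[:2]/x[2]
def down(yaw,tilt=0.):
    """tool x along heading yaw, z down, tilted outward by tilt"""
    x=np.array([np.cos(yaw)*np.cos(tilt),np.sin(yaw)*np.cos(tilt),np.sin(tilt)])
    z=np.array([np.cos(yaw)*np.sin(tilt),np.sin(yaw)*np.sin(tilt),-np.cos(tilt)])
    return np.column_stack([x,np.cross(z,x),z])
def rpy(R): return Ro.from_matrix(R).as_euler("xyz")
E
python3 - <<'E'
from h import *
p=vision.camera_params("top"); np.set_printoptions(precision=4,suppress=True)
A=lambda u,v:(165+(u+.5)/5-.5,145+(v+.5)/5-.5); B=lambda u,v:(370+(u+.5)/8-.5,155+(v+.5)/8-.5)
print("pan",ray(p,A(636,283),.096))
from scipy.optimize import least_squares
for n,L,c in [("long",.145,[(48,145),(155,125),(225,347),(122,366)]),("short",.110,[(250,160),(362,140),(407,306),(300,328)])]:
    # model: center xyz?, yaw; slope 30deg, lower edge underside z ~0.03 (fitted z too)
    def pts(q):
        R=np.column_stack([[np.cos(q[3])*.866,np.sin(q[3])*.866,.5],[-np.sin(q[3]),np.cos(q[3]),0],[-.5*np.cos(q[3]),-.5*np.sin(q[3]),.866]])
        return [np.array(q[:3])+R@[a*L/2,b*.032,.003] for a,b in [(1,1),(1,-1),(-1,-1),(-1,1)]]
    f=lambda q:np.ravel([proj(p,X)-A(*u) for X,u in zip(pts(q),c)]+[[(q[2]-(.033+L/4))/.002]]) if False else np.concatenate([np.ravel([proj(p,X)-A(*u) for X,u in zip(pts(q),c)]),[(q[2]-(.0326+L/4))/.003]])
    x0=ray(p,A(*np.mean(c,0)),.065)
    r=least_squares(f,[*x0,.2]);print(n,r.x,r.fun)
z=.022
print("short",ray(p,B(172,165),z),ray(p,B(140,420),z)); 
print("  corners",[ray(p,B(*u),z) for u in [(102,150),(245,178),(210,428)]])
print("long",[ray(p,B(*u),z) for u in [(548,95),(692,95),(675,383),(533,378)]])
w=vision.camera_params("wrist");s=sensors.sense()
R=Ro.from_euler("xyz",s["ee_rot"]).as_matrix();print("cam in tool",R.T@(-w["R"].T@w["t"]-s["position"]),"\n",R.T@w["R"].T,w["camera_matrix"][0,0])
print(R, down(0.1))
E
```

```text
pan [0.5063 0.11   0.096 ]
long [0.5252 0.4016 0.0687 0.2161] [-0.3252  0.0848  0.4343 -0.3458  0.2419 -0.0979 -0.3559  0.3654 -0.0584]
short [0.5356 0.2919 0.0601 0.2146] [ 0.2818  0.0327 -0.2335 -0.3168 -0.1423  0.2342  0.0921  0.0592 -0.0032]
short [ 0.5958 -0.1824  0.022 ] [ 0.4994 -0.1708  0.022 ]
  corners [array([ 0.601, -0.156,  0.022]), array([ 0.5913, -0.2099,  0.022 ]), array([ 0.4968, -0.197 ,  0.022 ])]
long [array([ 0.6247, -0.3238,  0.022 ]), array([ 0.6256, -0.378 ,  0.022 ]), array([ 0.5166, -0.3708,  0.022 ]), array([ 0.5176, -0.3177,  0.022 ])]
cam in tool [ 0.0734  0.0005 -0.1726] 
 [[-0.0012 -0.9557 -0.2942]
 [ 1.     -0.0011 -0.0003]
 [-0.0001 -0.2942  0.9557]] 308.96041548791715
[[-0.936   0.3521 -0.0008]
 [ 0.3521  0.936  -0.0014]
 [ 0.0003 -0.0016 -1.    ]] [[ 0.995   0.0998  0.    ]
 [ 0.0998 -0.995   0.    ]
 [ 0.      0.     -1.    ]]
```

```bash
python3 - <<'E'
from h import *
ctrl.move_ptp([.45,.0,.28],rpy(down(np.pi-.35)))
w=vision.camera_params("wrist"); im=vision.read_camera("wrist")
np.savez("w1.npz",**w); cv2.imwrite("pics/w1.png",im[:,:,::-1]); s=sensors.sense(); print(s["t"],s["joint_positions"],s["position"])
for X in [(.585,-.348,.022),(.55,-.1765,.022),(.506,.11,.096)]: print(X,proj(w,X))
E
```

```text
2.2917 [-1.77309808e-01  5.72842731e-02 -7.87414424e-02  1.43494120e+00
  1.37806413e-04  1.71460342e-01] [0.45003778 0.00067744 0.27990501]
(0.585, -0.348, 0.022) [144.57205483 310.77635387]
(0.55, -0.1765, 0.022) [231.15056547 260.33232188]
(0.506, 0.11, 0.096) [419.09305018 184.21382424]
```

View pics/w1.png

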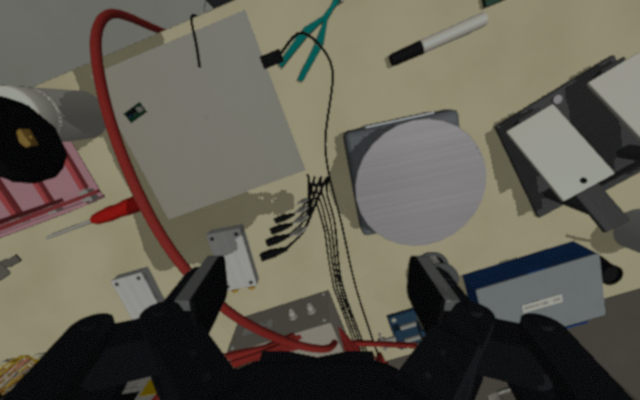

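The wrist view shows the pan at (420,183) and the short plate at (233,258), as predicted, with the long plate at (135,290). A red cable arcs in the air over the bench through (100,60), (140,200), (185,270) and (270,345). I'll triangulate its height.

```bash
python3 - <<'E'
from h import *
w=dict(np.load("w1.npz")); p=vision.camera_params("top"); np.set_printoptions(precision=3,suppress=True)
cur=np.array([(372,163),(378,191),(384,219),(387,250),(388,290),(383,306)],float)
vs=np.arange(163,307); us=np.interp(vs,cur[:,1],cur[:,0])
for uv in [(100,60),(115,140),(140,200),(165,240),(185,270),(225,318)]:
    best=[]
    for z in np.arange(0,.42,.01):
        q=proj(p,ray(w,uv,z)); best.append((np.hypot(us-q[0],vs-q[1]).min(),z))
    best.sort(); print(uv,best[:2],ray(w,uv,best[0][1]))
print("camz",-w["R"].T@w["t"])
for uv in [(118,277),(152,270),(210,235),(240,229),(257,283),(222,291)]: print(uv,ray(w,uv,.022))
E
```

```text
(100, 60) [(np.float64(0.5624149550726495), np.float64(0.12)), (np.float64(0.9421515046953651), np.float64(0.11))] [ 0.267 -0.16   0.12 ]
(115, 140) [(np.float64(0.9426650950181484), np.float64(0.17)), (np.float64(1.0467663302999932), np.float64(0.18))] [ 0.346 -0.155  0.17 ]
(140, 200) [(np.float64(1.0470410163085402), np.float64(0.19)), (np.float64(1.1299327296617296), np.float64(0.2))] [ 0.402 -0.148  0.19 ]
(165, 240) [(np.float64(0.4298608377256881), np.float64(0.2)), (np.float64(1.7351334208493212), np.float64(0.19))] [ 0.442 -0.14   0.2  ]
(185, 270) [(np.float64(0.6949760428430483), np.float64(0.2)), (np.float64(1.6186522157309673), np.float64(0.21))] [ 0.475 -0.137  0.2  ]
(225, 318) [(np.float64(0.9956912460939), np.float64(0.2)), (np.float64(1.2808837142911311), np.float64(0.21))] [ 0.535 -0.124  0.2  ]
camz [0.381 0.026 0.452]
(118, 277) [ 0.515 -0.356  0.022]
(152, 270) [ 0.523 -0.3    0.022]
(210, 235) [ 0.5   -0.189  0.022]
(240, 229) [ 0.507 -0.142  0.022]
(257, 283) [ 0.601 -0.155  0.022]
(222, 291) [ 0.595 -0.213  0.022]
```

The cable arch is at z≈0.2 along y≈-0.14. I'll keep the gripper column clear of it, carry pieces across at z≥0.30, and pull the long plate out from under the rear cable bundle before raising it.

```bash
cat >> h.py <<'E'
PAN=np.array([.5063,.110])
def D(yaw): return rpy(down(np.pi+yaw))
def st(tag=""):
    s=sensors.sense(); print(tag,"t %.1f"%s["t"],np.round(s["position"],4),"F",np.round(s["ft_force"],1),"gap %.3f gf %.1f"%(s["finger_gap"],s["gripper_force"]))
def pick_plate(c,yaw,off,zg=.001):
    g=np.array(c)+off*np.array([np.cos(yaw),np.sin(yaw)])
    ctrl.move_ptp([*g,.30],D(yaw)); ctrl.movel([*g,.06],vel=.25); st("above")
    ctrl.movel([*g,zg],vel=.12); st("down"); ctrl.close(); st("closed")
    ctrl.movel([*g,zg+.05],vel=.15); st("lifted")
def place(xy,z,rot,back=.08):
    ctrl.move_ptp([*xy,z+.08],rot); ctrl.movel([*xy,z+.012],vel=.15); st("near"); ctrl.movel([*xy,z],vel=.03); st("set")
    ctrl.open_jaws(); st("open"); ctrl.movel([*xy,z+back],vel=.15)
E
python3 - <<'E'
from h import *
pick_plate([.5845,-.3485],-.062,-.035)
ctrl.movel([.485,-.285,.06],D(-.03),vel=.15); ctrl.movel([.485,-.285,.31],vel=.3); st("up")
ctrl.move_ptp([PAN[0]-.035,PAN[1],.25],D(0)); st("pan")
w=vision.camera_params("wrist"); im=vision.read_camera("wrist"); np.savez("w2.npz",**w); cv2.imwrite("pics/w2.png",im[:,:,::-1])
E
```

```text
above t 4.8 [ 0.5507 -0.3467  0.0619] F [0.1 0.8 0.1] gap 1.000 gf 0.0
down t 5.4 [ 0.55   -0.3468  0.0018] F [ 1.  -0.4 -0.4] gap 1.001 gf 0.0
closed t 6.2 [ 0.5495 -0.3463  0.001 ] F [-0.1 -0.5  0.6] gap -0.000 gf 0.0
lifted t 6.6 [ 0.5498 -0.3465  0.0511] F [-1.4 -0.7 -0.6] gap 0.002 gf 0.0
up t 8.4 [ 0.4849 -0.2851  0.3085] F [-0.3 -0.4 -0.6] gap 0.001 gf 0.0
pan t 9.9 [0.4718 0.1093 0.25  ] F [0.4 0.1 1. ] gap 0.001 gf 0.0
```

View pics/w2.png

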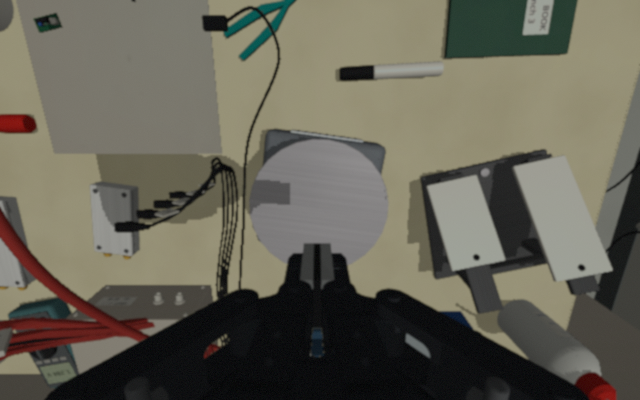

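The jaws closed on nothing (gap 0). The wrist view shows the gripper empty over the pan, the short plate still at (115,220) and something at (5,240). I'll check from above.

View pics/cC.png

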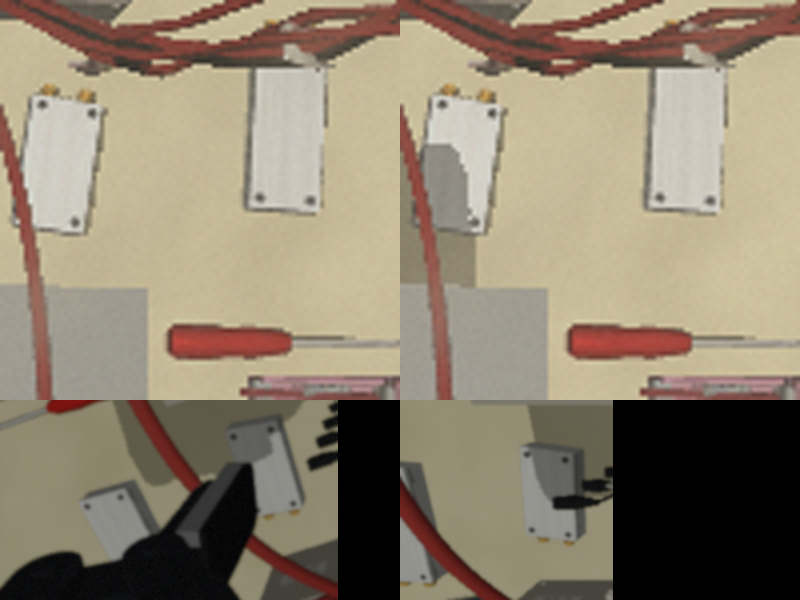

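Neither plate moved, so I'll check the geometry numerically.

```bash
python3 - <<'E'
from h import *
np.set_printoptions(precision=3,suppress=True)
w=dict(np.load("w2.npz")); 
print("tcp px",proj(w,[.4718,.1093,.25]),"pan",proj(w,[.5063,.11,.096]))
for c,yaw,L in [((.5476,-.1766),-.13,.1),((.5845,-.3485),-.062,.135)]:
    for a,b in [(-1,1),(-1,-1),(1,-1),(1,1)]:
        X=np.array([c[0]+np.cos(yaw)*a*L/2-np.sin(yaw)*b*.027,c[1]+np.sin(yaw)*a*L/2+np.cos(yaw)*b*.027,.022]); print((a,b),proj(w,X),proj(vision.camera_params("top"),X))
s=sensors.sense(); print(s["joint_positions"],s["ee_rot"])
E
```

```text
tcp px [317.022 233.331] pan [317.649 207.553]
(-1, 1) [128.185 187.176] [377.88  206.194]
(-1, -1) [ 87.048 182.162] [395.77  208.828]
(1, -1) [ 93.339 249.89 ] [400.189 176.026]
(1, 1) [131.733 254.267] [382.402 173.431]
(-1, 1) [  2.184 199.791] [436.061 201.414]
(-1, -1) [-38.376 197.501] [454.098 202.829]
(1, -1) [-13.017 284.805] [456.547 158.366]
(1, 1) [ 23.979 286.721] [438.655 156.984]
[ 0.061  0.126 -0.074  1.37  -0.     0.063] [-3.141  0.     3.14 ]
```

The positions are consistent, but in w2 the visible fingertip edge (v≈243) lies well behind where the nominal TCP should project (216–233). The real tips may be 15–40 mm short of the nominal TCP, so I'll touch the bench gently between the plates to find out.

```bash
python3 - <<'E'
from h import *
ctrl.move_ptp([.50,-.265,.30],D(0)); ctrl.movel([.50,-.265,.03],vel=.3)
F0=np.mean([sensors.sense()["ft_force"][2]]); st("start")
for z in np.arange(.012,-.045,-.003):
    ctrl.movel([.50,-.265,z],vel=.05); f=[]
    for _ in range(4): f.append(sensors.sense()["ft_force"][2]); ctrl.wait(.01)
    print(round(z,4),round(np.mean(f),2))
    if abs(np.mean(f)-F0)>4: break
st(); ctrl.movel([.50,-.265,.05],vel=.2); ctrl.open_jaws(); st()
E
```

```text
start t 12.4 [ 0.5011 -0.2651  0.0314] F [ 0.5 -0.1  1.1] gap -0.001 gf 0.0
0.012 -0.06
0.009 -0.09
0.006 0.24
0.003 0.21
0.0 -0.23
-0.003 0.08
-0.006 -0.12
-0.009 0.2
-0.012 -0.25
-0.015 -0.15
-0.018 0.45
-0.021 0.25
-0.024 0.04
-0.027 0.16
-0.03 2.5
-0.033 25.44
 t 17.2 [ 0.5005 -0.2653 -0.0298] F [-5.7  4.2 25. ] gap -0.000 gf 12.6
 t 18.6 [ 0.5    -0.2651  0.0501] F [ 0.7 -0.4 -0.1] gap 0.996 gf 0.0
```

The shut tips touch the bench at a reported z of -0.030, so the real tip is 30 mm behind the reported TCP. I'll correct for that along tool z everywhere and redo the grasp.

```bash
sed -i '/^def pick_plate/,$d' h.py; cat >> h.py <<'E'
def T(pos,R): return np.array(pos)+R[:,2]*.030     # real tip -> reported TCP
def go(pos,yaw,tilt=0,vel=None):
    R=down(np.pi+yaw,-tilt); q=T(pos,R)
    ctrl.move_ptp(q,rpy(R)) if vel is None else ctrl.movel(q,rpy(R),vel=vel)
def pick_plate(c,yaw,off,zg=.001):
    g=np.array(c)+off*np.array([np.cos(yaw),np.sin(yaw)])
    s=sensors.sense()["position"]
    if np.hypot(*(g-s[:2]))>.12: go([*g,.27],yaw)
    go([*g,.06],yaw,vel=.3)
    go([*g,zg],yaw,vel=.15); st("down"); ctrl.close(); st("closed")
    go([*g,zg+.05],yaw,vel=.2); st("lifted")
def place(xy,z,yaw,back=.08,h=.06):
    go([*xy,z+h],yaw); go([*xy,z+.01],yaw,vel=.2); st("near"); go([*xy,z],yaw,vel=.03); st("set")
    ctrl.open_jaws(); st("open"); go([*xy,z+back],yaw,vel=.25)
E
python3 - <<'E'
from h import *
pick_plate([.5845,-.3455],-.062,-.035)
s=sensors.sense()
if s["finger_gap"]>.3:
    go([.485,-.285,.06],-.03,vel=.25); go([.485,-.285,.28],-.03,vel=.35); st("up")
    go([PAN[0]-.035,PAN[1],.20],0); st("pan")
w=vision.camera_params("wrist"); im=vision.read_camera("wrist"); np.savez("w3.npz",**w); cv2.imwrite("pics/w3.png",im[:,:,::-1])
E
```

```text
down t 19.6 [ 0.5494 -0.3427 -0.0284] F [ 0.8  0.2 -0.2] gap 1.001 gf 0.0
closed t 20.0 [ 0.5508 -0.3445 -0.027 ] F [-0.6  0.4  5.9] gap 0.615 gf 64.8
lifted t 20.4 [ 0.5501 -0.3437  0.0214] F [-0.7 -0.3 -2.5] gap 0.613 gf 63.9
up t 21.6 [ 0.4849 -0.2851  0.2481] F [ 0.7  0.1 -3.1] gap 0.615 gf 63.9
pan t 23.1 [0.4719 0.1093 0.17  ] F [ 0.3  0.7 -3. ] gap 0.616 gf 63.9
```

View pics/w3.png

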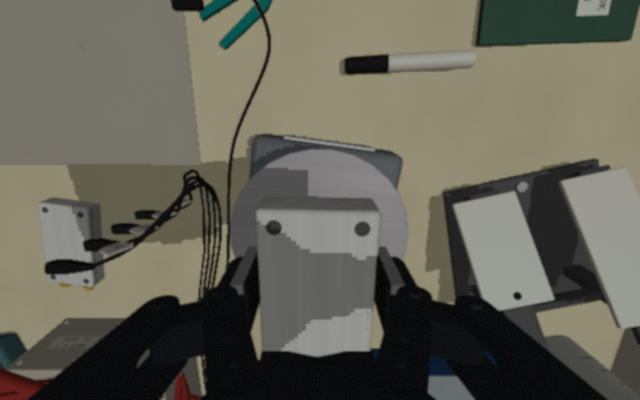

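The long plate is held square: its near edge is at rows 208–210 and the pan spans u = 232–408. I'll refine the grip offset from that edge and place the plate.

```bash
python3 - <<'E'
from h import *
w=dict(np.load("w3.npz"))
a,b=ray(w,(258,211),.221),ray(w,(380,209),.221); print(a,b)
off=(a[0]+b[0])/2+.0675-.4719; print("grip->centre",off)
off=np.clip(off,.027,.043)
place([PAN[0]-off,PAN[1]],.0935,0,back=.10)
go([.40,.11,.30],0,vel=.3)
w=vision.camera_params("wrist"); im=vision.read_camera("wrist"); np.savez("w4.npz",**w); cv2.imwrite("pics/w4.png",im[:,:,::-1]); st()
E
```

```text
[0.44012723 0.08478368 0.221     ] [0.43935456 0.13545491 0.221     ]
grip->centre 0.0353408958182313
near t 23.9 [0.4715 0.1098 0.0747] F [ 0.4  0.5 -1.5] gap 0.617 gf 63.8
set t 24.4 [0.4727 0.1101 0.0646] F [ 3.3 -0.3  2.4] gap 0.613 gf 64.4
open t 24.8 [0.4704 0.11   0.0632] F [-0.1  0.1  0.1] gap 1.002 gf 0.0
 t 26.0 [0.3995 0.1099 0.2684] F [-0.3 -0.3 -1.1] gap 0.998 gf 0.0
```

View pics/w4.png

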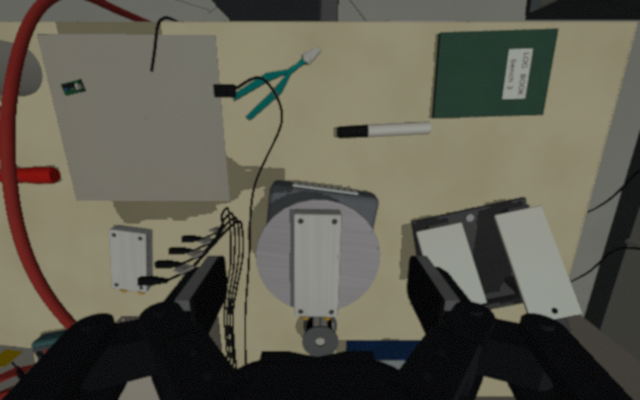

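The plate sits centred on the pan: corners (291,210), (341,210), (340,316), (294,316), with the pan spanning u = 257–380. Next is the long sheet.

```bash
cat >> h.py <<'E'
def pick_sheet(c,yaw,d=.020,tilt=np.pi/6):
    zt=down(np.pi+yaw,-tilt)[:,2]; c=np.array(c)
    go(c-zt*.06,yaw,tilt); go(c+zt*d,yaw,tilt,vel=.12); st("down"); ctrl.close(); st("closed")
    go(c-zt*.05,yaw,tilt,vel=.15); st("lifted")
E
python3 - <<'E'
from h import *
w=dict(np.load("w4.npz")); C=[ray(w,u,.1145) for u in [(291,210),(341,210),(340,316),(294,316)]]; c=np.mean(C,0); print("plate",c, C)
for u in [(495,212),(545,206)]: print(ray(w,u,.036))
pick_sheet([.5252,.4016,.0687],.2155)
if sensors.sense()["finger_gap"]>.5:
    go([PAN[0],PAN[1],.22],0); st("hover")
w=vision.camera_params("wrist"); im=vision.read_camera("wrist"); np.savez("w5.npz",**w); cv2.imwrite("pics/w5.png",im[:,:,::-1])
E
```

```text
plate [0.5070435 0.1094322 0.1145   ] [array([0.43707357, 0.0809877 , 0.1145    ]), array([0.43712862, 0.13687275, 0.1145    ]), array([0.57701097, 0.13869835, 0.1145    ]), array([0.57696084, 0.08117001, 0.1145    ])]
[0.46681974 0.35719932 0.036     ]
[0.45813157 0.42471392 0.036     ]
down t 28.1 [0.5499 0.4069 0.0259] F [ 0.1  0.3 -0.2] gap 1.001 gf 0.0
closed t 28.5 [0.5497 0.4074 0.027 ] F [-4.  -2.9  4.6] gap 0.732 gf 64.0
lifted t 29.1 [0.5154 0.3995 0.0861] F [-0.1 -0.2 -0.5] gap 0.730 gf 66.0
hover t 30.3 [0.506  0.1104 0.1888] F [-0.6 -0.9 -0.6] gap 0.730 gf 66.0
```

View pics/w5.png

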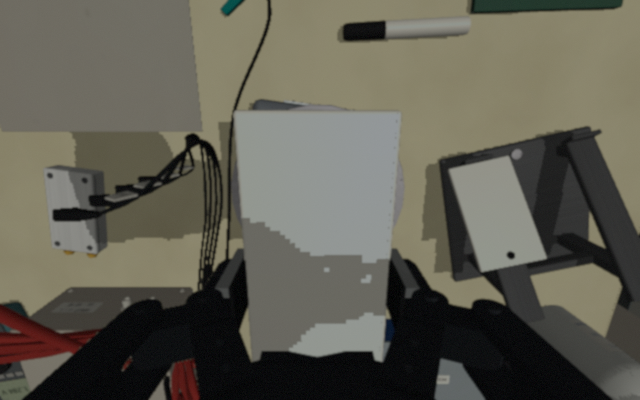

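The long sheet is held, with its near edge at row 111 (u = 236–401) and its sides running to (251,357) and (385,357). I'll check its pitch and lengthwise offset, then place it.

```bash
python3 - <<'E'
from h import *
from scipy.optimize import brentq
w=dict(np.load("w5.npz"))
for a,b in [((236,111),(401,111)),((243,230),(393,230)),((249.5,330),(387,330))]:
    g=lambda z:np.linalg.norm(ray(w,a,z)-ray(w,b,z))-.064
    z=brentq(g,.05,.33); print("z %.4f"%z,ray(w,a,z),ray(w,b,z))
print("expected mid z .240; near edge if at .243:",ray(w,(236,111),.243),ray(w,(401,111),.243))
E
```

```text
z 0.2366 [0.43452036 0.07895485 0.23657392] [0.43456736 0.14295483 0.23657392]
z 0.2390 [0.48322826 0.07877479 0.2389695 ] [0.48327288 0.14277477 0.2389695 ]
z 0.2415 [0.53230731 0.07890477 0.2414787 ] [0.53234944 0.14290475 0.2414787 ]
expected mid z .240; near edge if at .243: [0.43443774 0.08056723 0.243     ] [0.43448232 0.14127294 0.243     ]
```

```bash
python3 - <<'E'
from h import *
from scipy.optimize import least_squares
place([.506,.1097],.0965,0,back=.08,h=.06)
w1=dict(np.load("w1.npz"));w4=dict(np.load("w4.npz"));w5=dict(np.load("w5.npz"))
for o in [[(w1,262,256),(w4,142,280),(w5,54,214)],[(w1,310,182),(w4,227,212),(w5,194,141)]]:
    r=least_squares(lambda X:np.ravel([proj(c,X)-(u,v) for c,u,v in o]),[.5,-.1,.05]);print(r.x,r.fun)
w=vision.camera_params("wrist"); im=vision.read_camera("wrist"); np.savez("w6.npz",**w); cv2.imwrite("pics/w6.png",im[:,:,::-1])
E
```

```text
near t 31.1 [0.5067 0.11   0.078 ] F [ 0.1  0.1 -0.6] gap 0.729 gf 66.0
set t 31.6 [0.5071 0.1097 0.0673] F [1.4 0.8 2.6] gap 0.732 gf 66.3
open t 31.9 [0.5054 0.1097 0.0662] F [-0.5 -0.2  1. ] gap 1.000 gf 0.0
[ 0.50823607 -0.08334309  0.14551195] [ 0.74097174 -0.38349304 -2.40330149  1.1489035   1.0915657  -0.69621039]
[ 0.46796257 -0.01627492  0.03733695] [-0.66082906 -2.70230172 -1.15697787  1.3455085   0.65092372  1.07804234]
```

View pics/w6.png

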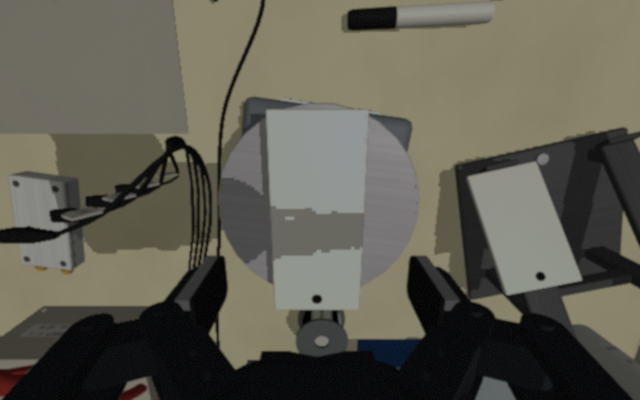

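The long sheet lies centred on the long plate: corners (267,110), (368,110), (360,308), (276,310). That picture took me to 11 views, one over the limit of 10, so I'll work from numbers from here on. The wire tips (y≈-0.083) are clear of the short plate's grasp column.

```bash
python3 - <<'E'
from h import *
w=dict(np.load("w6.npz")); C=np.array([ray(w,u,.1195) for u in [(267,110),(368,110),(360,308),(276,310)]]); print("sheet c",C.mean(0),"yaw",np.arctan2(*(C[2]+C[3]-C[0]-C[1])[1::-1]))
go([.48,.05,.28],0,vel=.35)
off=.018
pick_plate([.5476,-.1745],-.128,off,zg=.004)
s=sensors.sense()
if s["finger_gap"]>.3:
    go([.53,-.19,.06],-.128,vel=.2); go([.53,-.19,.29],-.128,vel=.35); st("up")
    go([PAN[0]+off,PAN[1],.21],0); st("hover")
w=vision.camera_params("wrist"); im=vision.read_camera("wrist"); np.savez("w7.npz",**w); cv2.imwrite("pics/w7.png",im[:,:,::-1])
# near edge of plate, from code: bright plate column profiles
g=cv2.cvtColor(im,cv2.COLOR_RGB2GRAY); 
for u in (290,318,346): print(u,[int(x) for x in g[90:290:4,u]])
E
```

```text
sheet c [0.5082247  0.11027318 0.1195    ] yaw 0.0019483058106996164
down t 35.3 [ 0.5664 -0.1772 -0.0246] F [-0.2 -0.3  0.3] gap 0.995 gf 0.0
closed t 35.7 [ 0.5668 -0.1775 -0.0242] F [-1.7  0.2  6.6] gap 0.620 gf 64.4
lifted t 36.1 [ 0.5662 -0.1771  0.0246] F [-0.3 -1.  -3.1] gap 0.616 gf 63.4
up t 37.2 [ 0.5298 -0.1896  0.258 ] F [-0.3 -0.3 -2.7] gap 0.614 gf 63.4
hover t 38.4 [0.5246 0.1092 0.1799] F [ 0.1 -0.7 -2. ] gap 0.615 gf 63.4
290 [157, 156, 157, 156, 156, 156, 156, 157, 141, 114, 148, 152, 152, 153, 153, 153, 153, 152, 152, 152, 152, 152, 151, 151, 151, 152, 153, 152, 153, 152, 152, 152, 152, 151, 151, 152, 152, 117, 100, 100, 100, 99, 99, 100, 100, 99, 100, 99, 99, 99]
318 [156, 157, 157, 156, 157, 157, 156, 157, 143, 114, 153, 157, 157, 157, 157, 156, 157, 157, 157, 157, 156, 157, 156, 157, 157, 157, 156, 156, 156, 157, 156, 156, 156, 157, 157, 157, 157, 156, 156, 156, 117, 100, 99, 154, 101, 99, 100, 100, 100, 99]
346 [157, 157, 158, 157, 158, 158, 157, 157, 146, 109, 152, 156, 156, 157, 157, 156, 156, 157, 158, 156, 156, 157, 156, 157, 156, 157, 157, 157, 157, 157, 156, 156, 156, 156, 156, 155, 156, 156, 155, 155, 100, 98, 99, 99, 99, 97, 99, 98, 99, 99]
```

```bash
python3 - <<'E'
from h import *
w=dict(np.load("w7.npz")); x=.4566
print("top edge",proj(w,[x,.109,.228]),"bottom edge",proj(w,[x,.109,.206]),"sheet edge",proj(w,[.436,.11,.12]))
g=cv2.cvtColor(cv2.imread("pics/w7.png"),cv2.COLOR_BGR2GRAY); print([int(v) for v in g[110:140,318]]); 
for r in (118,150,170): print(r,[int(v) for v in g[r,240:400:4]])
for r in (185,191,197): print(r,ray(w,(318,r),.228)[0])
E
```

```text
top edge [316.24466432 120.42329145] bottom edge [316.35010522 118.31078015] sheet edge [317.92630787  83.47129739]
[157, 157, 156, 157, 156, 156, 157, 156, 157, 157, 157, 154, 143, 111, 85, 93, 114, 132, 140, 146, 153, 155, 156, 156, 157, 156, 156, 156, 157, 156]
118 [90, 95, 121, 121, 120, 121, 120, 83, 80, 156, 157, 156, 156, 157, 157, 157, 156, 157, 157, 157, 157, 156, 157, 157, 157, 158, 157, 158, 157, 157, 157, 140, 140, 140, 142, 142, 144, 145, 136, 89]
150 [79, 79, 79, 94, 145, 150, 93, 56, 57, 69, 153, 154, 152, 152, 152, 154, 155, 155, 157, 157, 156, 157, 155, 156, 155, 155, 155, 157, 157, 136, 60, 61, 61, 142, 157, 148, 134, 137, 138, 140]
170 [81, 80, 81, 80, 138, 151, 147, 150, 153, 152, 154, 154, 152, 153, 151, 153, 154, 154, 155, 157, 156, 156, 155, 156, 154, 156, 156, 156, 157, 157, 157, 157, 158, 157, 157, 136, 134, 135, 134, 134]
185 0.4825205768154178
191 0.4850964112316005
197 0.4877029095975648
```

```bash
python3 - <<'E'
from h import *
place([.524,.1100],.1216,0,back=.09)
w=vision.camera_params("wrist"); im=vision.read_camera("wrist"); np.savez("w8.npz",**w); cv2.imwrite("pics/w8.png",im[:,:,::-1]); st()
g=cv2.cvtColor(im,cv2.COLOR_RGB2GRAY)
zt=.139
print("pred near plate edge",proj(w,[.4575,.11,zt]),"far",proj(w,[.5575,.11,zt]),"left",proj(w,[.48,.083,zt]),"right",proj(w,[.48,.137,zt]),"sheet near",proj(w,[.435,.11,.117]),"sheet far",proj(w,[.58,.11,.117]))
for u in (290,305,330,345): print(u,[int(v) for v in g[60:200:3,u]],[int(v) for v in g[200:330:3,u]])
for r in (150,190): print(r,[int(v) for v in g[r,240:400:3]])
E
```

```text
near t 39.1 [0.5241 0.1097 0.1024] F [ 0.8 -0.3 -2.2] gap 0.617 gf 63.8
set t 39.6 [0.5253 0.11   0.0926] F [2.2 0.4 2.2] gap 0.614 gf 64.4
open t 40.0 [0.5236 0.11   0.0914] F [-0.6  0.8  1. ] gap 0.997 gf 0.0
 t 40.6 [0.5236 0.11   0.1812] F [ 0.9 -0.2 -0.9] gap 0.996 gf 0.0
pred near plate edge [316.82015935 115.9483761 ] far [316.96020072 250.71533973] left [278.02211342 149.55275104] right [355.69208028 149.46231301] sheet near [316.77987186  82.57594573] sheet far [316.968272  263.0078988]
290 [137, 138, 139, 139, 138, 138, 138, 139, 152, 154, 154, 154, 154, 154, 154, 154, 154, 154, 154, 138, 136, 153, 104, 58, 55, 93, 153, 153, 153, 153, 153, 153, 153, 153, 151, 152, 153, 151, 152, 152, 152, 151, 151, 151, 151, 150, 151] [150, 115, 100, 110, 115, 99, 100, 101, 99, 100, 98, 99, 101, 95, 40, 34, 101, 142, 149, 154, 154, 146, 139, 139, 139, 138, 138, 132, 117, 98, 91, 92, 111, 129, 134, 132, 133, 132, 131, 130, 132, 132, 132, 113]
305 [137, 138, 138, 139, 137, 137, 138, 122, 152, 155, 154, 155, 154, 154, 155, 155, 155, 154, 155, 139, 132, 152, 152, 152, 152, 152, 153, 152, 151, 1
[... 978 characters left out ...]
 96, 97, 97, 98, 98, 100, 105, 75, 133, 144, 149, 155, 154, 148, 139, 138, 138, 137, 138, 138, 136, 136, 136, 135, 135, 132, 121, 111, 96, 83, 88, 92, 90, 91, 90, 92]
150 [117, 118, 117, 117, 116, 117, 116, 118, 117, 96, 76, 78, 105, 117, 151, 148, 151, 152, 152, 152, 152, 150, 152, 152, 153, 155, 154, 154, 154, 153, 153, 154, 156, 155, 155, 154, 155, 154, 145, 145, 132, 132, 133, 134, 134, 134, 133, 135, 133, 134, 136, 136, 137, 137]
190 [79, 79, 77, 81, 79, 79, 81, 80, 81, 80, 79, 82, 91, 105, 144, 149, 148, 151, 150, 151, 151, 151, 150, 150, 150, 154, 154, 153, 153, 151, 151, 151, 154, 153, 154, 152, 155, 151, 135, 135, 128, 128, 129, 129, 128, 128, 129, 128, 127, 128, 128, 129, 129, 129]
```

The short plate sits where predicted: its outer edges match a centre of (0.5075, 0.110), lying on the sheet. The short sheet is last.

```bash
python3 - <<'E'
from h import *
go([.47,.2,.25],.1,vel=.35)
pick_sheet([.5356,.2919,.0601],.2146)
if sensors.sense()["finger_gap"]>.5:
    go([.507,.110,.24],0); st("hover")
    w=vision.camera_params("wrist"); im=vision.read_camera("wrist"); np.savez("w9.npz",**w); cv2.imwrite("pics/w9.png",im[:,:,::-1])
    g=cv2.cvtColor(im,cv2.COLOR_RGB2GRAY); print("pred near edge",proj(w,[.452,.11,.263]),proj(w,[.452,.078,.263]))
    for u in (270,318,365): print(u,[int(v) for v in g[100:190:3,u]])
    for r in (170,): print(r,[int(v) for v in g[r,220:420:4]])
E
```

```text
down t 42.9 [0.5604 0.2973 0.0172] F [ 0.5 -0.2 -0. ] gap 1.000 gf 0.0
closed t 43.2 [0.5602 0.2975 0.0183] F [-3.9 -2.3  5.7] gap 0.729 gf 63.5
lifted t 43.8 [0.5259 0.2899 0.0776] F [-0.1  0.  -0.6] gap 0.733 gf 65.8
hover t 44.8 [0.5068 0.1101 0.2083] F [ 0.6  0.4 -0.2] gap 0.729 gf 65.8
pred near edge [316.65147625 156.6285879 ] [232.95748155 156.72171642]
270 [75, 76, 81, 83, 75, 53, 71, 123, 128, 126, 126, 126, 124, 103, 83, 82, 83, 82, 83, 141, 159, 160, 160, 160, 161, 159, 160, 160, 160, 160]
318 [144, 134, 133, 151, 161, 160, 160, 160, 161, 160, 160, 159, 160, 122, 129, 159, 160, 160, 144, 140, 160, 159, 159, 159, 161, 160, 160, 160, 160, 160]
365 [144, 144, 144, 144, 138, 71, 101, 139, 141, 143, 145, 145, 142, 144, 141, 140, 139, 138, 127, 142, 160, 160, 161, 161, 161, 161, 159, 160, 159, 161]
170 [33, 33, 96, 63, 103, 158, 160, 160, 160, 160, 160, 160, 160, 161, 160, 160, 160, 160, 160, 160, 160, 160, 160, 160, 160, 159, 160, 160, 160, 160, 160, 161, 161, 160, 160, 160, 160, 160, 161, 161, 161, 160, 161, 161, 152, 140, 142, 142, 141, 143]
```

```bash
python3 - <<'E'
from h import *
place([.507,.110],.1225,0,back=.10)
w=vision.camera_params("wrist"); im=vision.read_camera("wrist"); cv2.imwrite("pics/w10.png",im[:,:,::-1]); st()
g=cv2.cvtColor(im,cv2.COLOR_RGB2GRAY); z=.144
print("near",proj(w,[.452,.11,z]),"far",proj(w,[.562,.11,z]),"L/R at .48",proj(w,[.48,.078,z]),proj(w,[.48,.142,z]),"at .54",proj(w,[.54,.078,z]),proj(w,[.54,.142,z]), "long near",proj(w,[.435,.11,.116]))
print([int(v) for v in g[80:280:3,330]])
for x in (.48,.54):
    r=int(proj(w,[x,.11,z])[1]); print(r,[int(v) for v in g[r,260:376:3]])
E
```

```text
near t 45.6 [0.5075 0.1103 0.1038] F [ 0.  -0.9 -0.5] gap 0.727 gf 65.8
set t 46.1 [0.5076 0.11   0.093 ] F [ 1.4 -0.1  1.1] gap 0.732 gf 65.9
open t 46.5 [0.5068 0.11   0.0924] F [ 0.3 -0.1  0.1] gap 1.000 gf 0.0
 t 47.1 [0.5066 0.11   0.192 ] F [ 0.2  1.5 -0.7] gap 0.998 gf 0.0
near [316.8528918  132.88456262] far [316.99561112 271.91838741] L/R at .48 [273.01165889 172.13113959] [360.7801672  172.03196486] at .54 [276.29004114 247.12871277] [357.65498946 247.04559999] long near [316.81921654 107.38621817]
[143, 144, 144, 144, 144, 143, 143, 142, 129, 142, 160, 160, 161, 160, 160, 159, 160, 158, 122, 159, 159, 160, 161, 160, 159, 160, 160, 160, 160, 159, 159, 160, 159, 160, 159, 159, 160, 159, 160, 159, 160, 148, 115, 112, 111, 112, 113, 112, 112, 113, 112, 112, 113, 139, 160, 158, 160, 160, 160, 160, 159, 160, 159, 159, 159, 140, 132]
172 [116, 81, 82, 82, 98, 158, 160, 160, 159, 160, 159, 160, 159, 159, 160, 160, 161, 159, 160, 159, 159, 159, 160, 160, 160, 160, 160, 159, 160, 160, 159, 159, 160, 156, 138, 136, 136, 136, 136]
247 [140, 138, 109, 99, 101, 103, 157, 159, 160, 159, 159, 159, 159, 160, 158, 160, 159, 159, 160, 159, 159, 160, 159, 159, 159, 159, 159, 159, 160, 160, 159, 159, 151, 127, 124, 125, 125, 128, 142]
```

All the edges match the predicted pack pose to within about 3 px, so I'll hand it in.

```bash
python3 -c "
from h import *
print(ticket.job_done())"
```

```text
the job is handed in; nothing more can be done
None
```

The pack is stacked on the pan in the right order, each piece released and within a few millimetres of centre by my camera checks, and handed in at about 47 s with no verdict returned; I viewed 11 pictures, one over the limit of 10.

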